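# Snap the lens insert home with the hand press

## Robot

A 6-joint arm with a two-finger parallel gripper is mounted at the origin on the work surface. World frame = base frame: x ahead of the robot, y to its left, z up, the work surface at z = 0. Lengths are in mm, angles in rad, forces in N, time in s.
With the tool pointing down it reaches from about 300 to 775 mm from the base axis. Payload 14.6 kg.
Tool frame: the origin (TCP) lies midway between the tips of the shut fingers; the grasp point (between the pads) lies 19 mm behind it; z points along the fingers, y is the line along which they close (so a half turn about z gives the same grasp; the last joint's range is limited). The gripper opens to 85 mm and grips with 20 to 120 N. Pads are 22 mm wide; open, the fingers measure 114 mm over their backs; the gripper's body (76 mm by 85 mm) begins 54 mm behind the grasp point. The pads swing forward as they close: fully open they stand 13 mm farther back than shut.
Start: joints at [1.257, 0.3, 1.521, -0, 1.321, -0.067], TCP at [134.364, 533.325, 231.281] pointing down, gripper open.
Joint ranges: [-3.03, 3.03], [-0.79, 2.21], [0.23, 2.52], [-1.04, 4.18], [0, 3.07], [-2.55, 2.55]. Speed limits (rad/s): [2.22, 2.22, 2.57, 3.14, 3.14, 3.14].

## Interface

Orientations are given as a 3x3 rotation matrix whose columns are the frame's x, y, z axes.
In Python, from cell import * gives the robot as it stands.
- The arm moves only by the shell command python3 -m handwheel 'ROWS'. ROWS is text: rows parted by semicolons, each of 7 numbers parted by spaces: the shift along the world's x, y, z in m, then the turn, a rotation vector about the world's x, y, z in rad, then the opening in per cent of the stroke, from 0 (shut) to 100 (fully open). A call has 1 to 20 rows; each row is the pose to reach, as a shift and turn from the pose commanded when the call began; what a row does not reach only later rows make up. A row lasts 1/10 s, in which the tool goes at most 50 mm and 8.59 degrees, less where a joint would pass 70% of its speed; a pose out of reach is approached as far as the arm can. A call with a gripper value outside its range is refused whole. The fingers move at their own pace and stop on an object; the grip force is fixed at half the most. Time passes only in rows, so rows that repeat a pose let the fingers close. It gives the time, the measured TCP pose, the force, the opening and the grip force at its end, in the units of the state.
- get_state(): the state, without advancing time (a new reading comes with each control period).
- grab_frame(name): name is "scene" or "top" or "wrist"; returns the picture (420x560x3 uint8, red, green, blue); there is no depth.
- camera_model(name): a dict with "K" (3x3 intrinsics, pixels), "world_from_camera" (4x4, takes a point from camera to world coordinates); the wrist camera has in their place "hand_eye" (4x4, takes a point from camera to tool coordinates, whose origin is the TCP and whose axes are the flange's). Camera axes: x right, y up, looking along -z (the intrinsics and any distortion apply to the point x, -y, -z); pixel columns grow to the right and rows downward; lengths in mm; the calibration is good to about 2 mm. A picture is of the moment at which its call begins: read the wrist's pose just before it. camera_model takes no time and is no camera call.
- hand_in(): hands the job in; it is judged then, once.
Trained networks look in the newest picture that a camera, given by its name, has taken for a name from the list of things; names that differ only in an ending like _2 or _b are one class to them, and where a whole thing is asked for, a point or a joint stands for the part that bears it (a point fixed in the world has none). Each returns a list of dicts, best first, with "score" (0 to 1); they miss things now and then, are a little off and sometimes report something else, mostly with a low value. They report only what shows in the picture. A call takes as long as a camera call. They do not tell look-alikes from the thing itself.
- find_in(camera, name): "box" ([left, top, right, bottom] in pixels, round what is visible of it).
- tip_of(camera, name): "position" ([column, row] in pixels: a listed point, or the origin of a listed thing).
The state is a dict: "time_s": time; "joints": joint angles; "qvel": joint speeds; "joint_efforts": joint torques, N m; "tool_pos": TCP position; "orientation": TCP orientation; "ft_force": force on the tool from outside, world axes, zero at the start; "moment": the same for the moment, N m; "grip_width": finger opening in mm; "finger_force": force on a finger pad.
Only numpy, scipy, OpenCV 4.12 (cv2) and the standard library are available. Lean on these libraries where they do the work, as an engineer would, in place of code of your own. Each camera call takes 0.05 s, during which the arm holds its last target. There are 200 camera calls.

## Task

The lens insert sits loose and proud in the mouth of the microscope objective on the round stand. Take the hand press that has fallen over, press the insert straight down with its foot until it clicks past its last catches and is firmly home on its seat - not harder than needed, and without your fingers touching the insert - then leave the press standing upright on its foot on the open bench, clear of the objective, and leave everything else where it is.

Things in the scene. Friction and masses are not known exactly. Their poses are not given: they have to be found in the camera images.
- objective: Fixed microscope objective, mouth up: ivory barrel, 64 mm outer diameter, on a dark 88 mm round stand. Origin on the bench at its axis, z up. Rim 55 mm above the bench, bore 47 mm. In it: three guide catches (4 to 8 N), deeper three locking catches (9 to 16 N), then the seat, a hard stop 16 to 26 mm below the rim: shimmed, different each time, not visible, only felt.
- insert: Black lens insert, 110 g, flat top with a grey-green cover: 44 mm wide at its 3.5 mm high bottom bead, 39 mm above, 16 mm high. Origin at the centre of its underside, z up. Starts level on the guide catches, underside 52.5 mm and top 68.5 mm above the bench; home, its underside is at 29 to 39 mm (top flush with the rim to 10 mm below it). Over 50 N cracks it.
- press: Hand press, about 0.24 kg, 100 mm long, straight: 26 mm square foot 16 mm thick (rubber sole), round 16 mm aluminium stem from 16 to 60 mm, black head 26 mm square from 60 to 100 mm. Origin at the centre of the sole; z from sole to head. Starts lying flat on one side, its axis 13 mm above the bench, head away from the robot (within 30 degrees).
- catch (a joint): one of the three hidden locking catches: 0 = relaxed (before the insert reaches it and again once it is home), 0.0007 to 0.0018 m while the bead pushes it aside.
- spare: Loose bystander: taller, slimmer ivory lens piece with a solid flat top, 52 mm wide at the foot, 40 mm above, 82 mm high. Origin under its centre.
- dish: Bystander: clear shallow dish, 90 mm wide, 14 mm high. Origin under its centre.
- dish2: Bystander: a second such dish.
- jar: Bystander: white jar with a black cap, 68 mm wide, 100 mm high. Origin under its centre.
- vial: Bystander: amber vial with a black cap, 28 mm wide, 55 mm high. Origin under its centre.
- phone: Bystander: dark flat telephone, 150 x 72 x 9 mm. Origin under its centre.
- tweezers: Bystander: steel tweezers, 130 mm long, lying flat, 7 mm high. Origin near the middle.
Things that resemble listed ones, but are neither listed nor needed, are in the scene too. What is shaped like the objective but purple is not meant. Several things have the shape of the press; the one meant has the colours described above.

How it is judged:
By the outcome, as a careful person would: the job done as asked, in the order asked, and still so for the second after the job is handed in, with the robot touching nothing.
It also fails if it takes over 67 s, if anything falls off the work surface, if the arm or the gripper's body presses on something with over 40 N, if the wrist force passes 120 N, or if a joint passes its speed limit or range.

## Working session

There is one attempt and no reset: what is moved stays moved. The work goes in short steps, Python scripts to look and compute and a shell command to move; the robot and the scene stay as the last step left them, time stands still between calls to the robot, and variables do not carry over. Pictures are saved under pics/ and viewed, at most 11 in all, crops included, and the job is handed in when it is done.

```bash
mkdir -p pics
cat > h.py <<'E'
from cell import *
import numpy as np, cv2
def ray(cam,uv,st=None):
    m=camera_model(cam);K=np.array(m["K"])
    if "world_from_camera" in m: T=np.array(m["world_from_camera"])
    else:
        st=st or get_state();T=np.eye(4);T[:3,:3]=st["orientation"];T[:3,3]=st["tool_pos"];T=T@np.array(m["hand_eye"])
    d=np.linalg.inv(K)@[uv[0],uv[1],1]; d=T[:3,:3]@[d[0],-d[1],-d[2]]
    return T[:3,3],d
def onz(cam,uv,z,st=None):
    o,d=ray(cam,uv,st); return (o+d*(z-o[2])/d[2]).round(1)
def save(cam,n):
    f=grab_frame(cam);cv2.imwrite(f"pics/{n}.png",f[:,:,::-1]);return f
E
python3 - <<'E'
from h import *
a=save("scene","s1");b=save("top","t1")
cv2.imwrite("pics/both.png",cv2.resize(np.hstack([a,b])[:,:,::-1],(800,300)))
print({k:v for k,v in camera_model("top").items()})
for n in["press","objective","insert"]:
  for c in["top","scene"]:
    print(n,c,[(np.round(r["box"]).tolist(),round(r["score"],2)) for r in find_in(c,n)])
    print([(np.round(r["position"]).tolist(),round(r["score"],2)) for r in tip_of(c,n)])
E
```

```text
{'K': array([[428.51144148,   0.        , 277.16829218],
       [  0.        , 428.51144148, 207.30611217],
       [  0.        ,   0.        ,   1.        ]]), 'world_from_camera': array([[ 5.09136146e-03,  9.89591823e-01, -1.43812730e-01,
         3.39230229e+02],
       [-9.99985867e-01,  4.81821320e-03, -2.24754176e-03,
         4.98949456e+01],
       [-1.53122855e-03,  1.43822141e-01,  9.89602368e-01,
         1.20129580e+03],
       [ 0.00000000e+00,  0.00000000e+00,  0.00000000e+00,
         1.00000000e+00]])}
press top [([294.0, 249.0, 337.0, 271.0], 0.81), ([299.0, 195.0, 319.0, 229.0], 0.78), ([327.0, 146.0, 353.0, 154.0], 0.7)]
[([334.0, 254.0], 0.65), ([299.0, 231.0], 0.54)]
press scene [([249.0, 170.0, 291.0, 187.0], 0.88), ([241.0, 196.0, 278.0, 229.0], 0.59)]
[([249.0, 172.0], 0.6), ([274.0, 201.0], 0.58)]
objective top [([207.0, 189.0, 238.0, 220.0], 0.68), ([156.0, 183.0, 188.0, 216.0], 0.63), ([371.0, 238.0, 403.0, 272.0], 0.21)]
[([223.0, 205.0], 0.87), ([174.0, 200.0], 0.79), ([381.0, 172.0], 0.64)]
objective scene [([389.0, 246.0, 432.0, 293.0], 0.77), ([328.0, 228.0, 368.0, 264.0], 0.61)]
[([406.0, 273.0], 0.73), ([346.0, 250.0], 0.68)]
insert top [([212.0, 195.0, 231.0, 208.0], 0.47)]
[([220.0, 200.0], 0.48)]
insert scene [([341.0, 224.0, 360.0, 242.0], 0.61)]
[([351.0, 235.0], 0.57)]
```

View pics/t1.png

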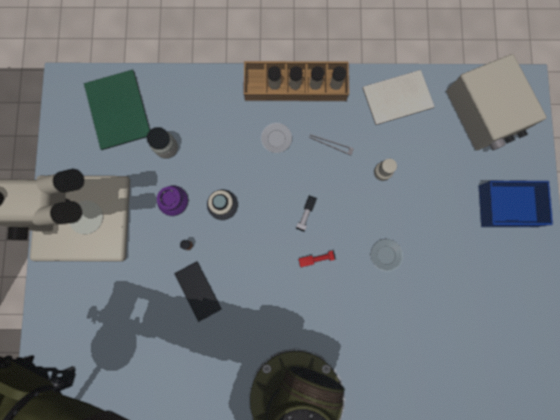

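View pics/s1.png

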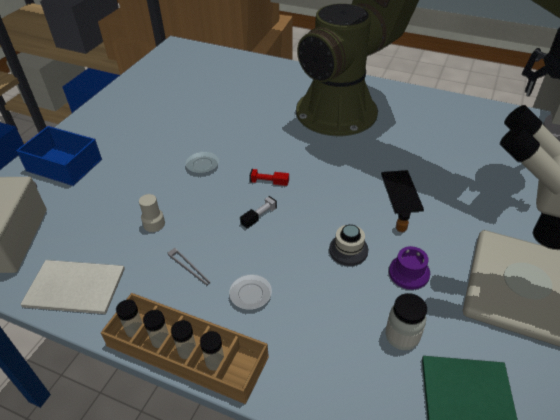

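The top view shows two press shapes: the red one at (317,259), and one with a black head, grey stem and light foot at (306,213). The second fits the description. The ivory objective is at (221,204) with the insert in it, and the purple one at (172,200) is the decoy. I'll confirm this in a crop.

Run:
```python
from h import *
b=cv2.imread("pics/t1.png");a=cv2.imread("pics/s1.png")
c=np.hstack([cv2.resize(b[185:245,275:355],(400,300),interpolation=cv2.INTER_CUBIC),cv2.resize(a[180:240,220:300],(400,300),interpolation=cv2.INTER_CUBIC)])
d=np.hstack([cv2.resize(b[175:235,180:260],(400,300),interpolation=cv2.INTER_CUBIC),cv2.resize(a[210:270,310:390],(400,300),interpolation=cv2.INTER_CUBIC)])
cv2.imwrite("pics/c1.png",np.vstack([c,d]))
print("obj0",onz("top",(223,205),0),onz("scene",(346,250),0))
print("top68.5",onz("top",(220.5,201.5),68.5),onz("scene",(350,231.5),68.5))
for n,p in dict(head=(311,197),foot=(302,229)).items(): print(n,onz("top",p,13))
for n in["spare","dish","jar","vial","phone","tweezers"]:
    print(n,[(onz("top",r["position"],0).tolist(),round(r["score"],2)) for r in tip_of("top",n)])
```

```text
obj0 [519.7 206.3   0. ] [518.1 202.8   0. ]
top68.5 [518.8 204.3  68.5] [522.9 208.2  68.5]
head [541.7 -42.4  13. ]
foot [451.3 -16.8  13. ]
spare [([618.4, -244.2, 0.0], 0.66)]
dish [([378.2, -251.8, 0.0], 0.89), ([716.4, 54.1, 0.0], 0.56), ([409.4, 296.1, 0.0], 0.54)]
jar [([683.8, 374.4, 0.0], 0.84), ([536.3, 220.9, 0.0], 0.32)]
vial [([404.6, 304.9, 0.0], 0.7), ([676.6, 377.2, 0.0], 0.39)]
phone [([280.5, 275.4, 0.0], 0.56)]
tweezers [([705.3, -89.3, 0.0], 0.44)]
```

View pics/c1.png

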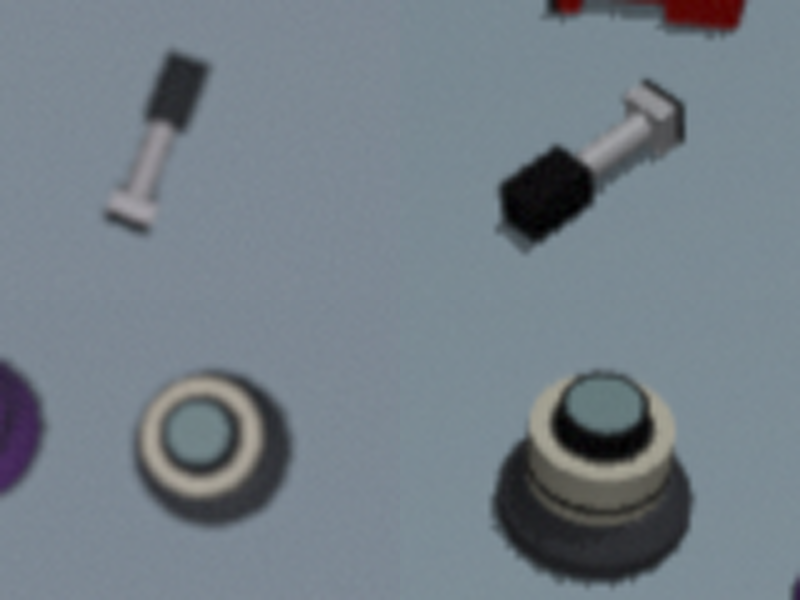

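The crop confirms it: black square head, aluminium stem and grey foot, at top px (306,213), with the head pointing away from the robot. The insert cover centre is at top px (219.6,201.6) and scene px (351,230.6).

Run:
```python
from h import *
s=get_state();print(s["time_s"],np.round(s["orientation"],3).tolist(),s["ft_force"],s["grip_width"])
print("head",onz("top",(313,196.4),13),"foot",onz("top",(300.6,230),13))
o1,d1=ray("top",(219.6,201.6));o2,d2=ray("scene",(351,230.6));print(onz("top",(219.6,201.6),68.5),onz("scene",(351,230.6),68.5))
print(np.array(camera_model("wrist")["hand_eye"]).round(2).tolist())
```

```text
1.0 [[-0.97, 0.244, 0.0], [0.244, 0.97, 0.0], [0.0, 0.0, -1.0]] [ 0.25411941  0.40721041 -0.47018311] 85.29827111104903
head [543.4 -48.   13. ] foot [448.5 -12.9  13. ]
[518.5 206.7  68.5] [519.5 209.4  68.5]
[[-0.0, 0.96, 0.28, 71.07], [1.0, 0.0, 0.0, 1.46], [0.0, 0.28, -0.96, -142.29], [0.0, 0.0, 0.0, 1.0]]
```

```bash
python3 -m handwheel '0.04 -0.05 0.02 0 0 0 100; 0.07 -0.1 0.02 0 0 0 100;0.1 -0.14 0.02 0 0 0 100;0.13 -0.18 0.02 0 0 0 100;0.16 -0.22 0.02 0 0 0 100;0.19 -0.26 0.02 0 0 0 100;0.22 -0.3 0.02 0 0 0 100;0.24 -0.34 0.02 0 0 0 100;0.27 -0.38 0.02 0 0 0 100;0.3 -0.42 0.02 0 0 0 100;0.33 -0.46 0.02 0 0 0 100;0.36 -0.5 0.02 0 0 0 100;0.38 -0.54 0.02 0 0 0 100;0.38 -0.57 0.02 0 0 0 100;0.38 -0.57 0.02 0 0 0 100'; python3 -c "
from h import *
s=get_state();print(np.round(s['joints'],3),np.round(s['orientation'],3).tolist())"
```

```text
time_s: 2.5
tool_pos: [514.8, -40.7, 250.8]
orientation: [[-0.969, 0.249, -0.001], [0.249, 0.969, -0.001], [0.001, -0.001, -1.0]]
ft_force: [0.6, -0.2, -0.1]
grip_width: 85.4
finger_force: 0.0
[-1.500e-01  2.100e-01  1.588e+00 -1.000e-03  1.345e+00 -1.469e+00] [[-0.969, 0.249, -0.001], [0.249, 0.969, -0.001], [0.001, -0.001, -1.0]]
```

Run:
```python
from h import *
s=get_state();f=save("wrist","w1")
print(camera_model("wrist").keys())
for u in[(0,0),(560,0),(280,210),(0,420),(560,420)]:print(onz("wrist",u,13,s))
print(find_in("wrist","press"))
```

```text
dict_keys(['K', 'hand_eye'])
[ 301.1 -243.2   13. ]
[427.3 246.   13. ]
[555.6 -47.3  13. ]
[ 733.8 -454.6   13. ]
[907.5 223.6  13. ]
[{'box': [267.7, 96.2, 308.9, 203.3], 'score': 0.64}, {'box': [164.3, 0.0, 275.1, 67.3], 'score': 0.61}]
```

View pics/w1.png

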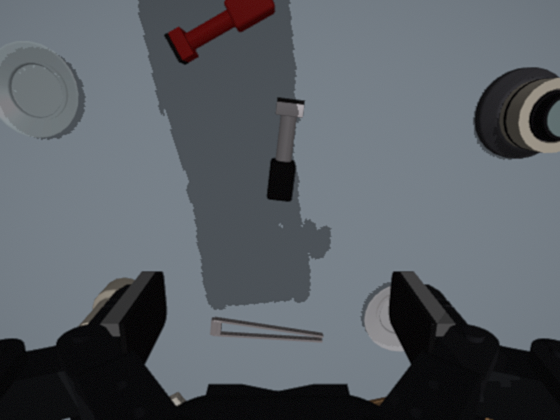

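Run:
```python
from h import *
s=get_state()
h=onz("wrist",(280,199.5),26,s);f=onz("wrist",(291,102),26,s);j=onz("wrist",(282,159),26,s)
print(h,f,j,np.linalg.norm(h-f),np.degrees(np.arctan2(*(h-f)[1::-1])))
print("ins",[ (r["position"],onz("wrist",r["position"],0,s)) for r in tip_of("wrist","objective")])
```

```text
[540.9 -40.   26. ] [452.   -6.9  26. ] [501.7 -28.1  26. ] 94.86211045512322 -20.421730868366584
ins [([513.2, 114.1], array([519.2, 208.5,   0. ])), ([291.2, 98.8], array([449.4,  -5.2,   0. ]))]
```

```bash
python3 -m handwheel '0 0 0 0 0 -0.09 100;0 0 0 0 0 -0.09 100'; python3 -c "
from h import *
s=get_state();print(np.round(s['joints'],3).tolist())"; python3 -m handwheel '0 0 -0.03 -0.05 -0.14 0 100;0 0 -0.06 -0.1 -0.28 0 100;0 0 -0.09 -0.15 -0.42 0 100;0 0 -0.12 -0.2 -0.56 0 100; 0 0 -0.14 -0.25 -0.7 0 100;0 0 -0.14 -0.3 -0.84 0 100; 0 0 -0.14 -0.35 -0.98 0 100;0 0 -0.14 -0.35 -0.98 0 100'; python3 -c "
from h import *
s=get_state();print(np.round(s['joints'],3).tolist())"
```

```text
time_s: 2.85
tool_pos: [514.2, -35.5, 251.5]
orientation: [[-0.944, 0.33, 0.0], [0.33, 0.944, 0.0], [-0.0, 0.0, -1.0]]
ft_force: [-0.0, -0.9, 0.7]
grip_width: 85.3
finger_force: 0.0
[-0.14, 0.207, 1.59, 0.0, 1.345, -1.374]
time_s: 3.65
tool_pos: [514.3, -49.6, 160.6]
orientation: [[-0.653, 0.32, 0.686], [0.231, 0.947, -0.222], [-0.721, 0.013, -0.693]]
ft_force: [-0.4, -0.4, 0.4]
grip_width: 85.3
finger_force: 0.0
[-0.092, 0.055, 2.199, -1.042, 0.184, -0.364]
```

```bash
cat > fk.py <<'E'
import numpy as np
from scipy.spatial.transform import Rotation as R
from scipy.optimize import least_squares
def Ry(a):return R.from_euler('y',a).as_matrix()
def Rz(a):return R.from_euler('z',a).as_matrix()
# p: a,d,L1,A(elbow off along x),B(forearm),t,y0
def fk(q,p):
    a,d,L1,A,B,t,y0=p
    M=Rz(q[0]);x=M@[a,y0,0]+np.array([0,0,d])
    M=M@Ry(q[1]);x=x+M@[0,0,L1]
    M=M@Ry(q[2]);x=x+M@[A,0,B]
    M=M@Rz(q[3])@Ry(q[4]);x=x+M@[0,0,t]
    return x,M@Rz(q[5])
S=[([1.257,0.3,1.521,0,1.321,-.067],[134.364,533.325,231.281]),
([-.150,.210,1.588,-.001,1.345,-1.469],[514.8,-40.7,250.8]),
([-.14,.207,1.59,0,1.345,-1.374],[514.2,-35.5,251.5]),
([-.092,.055,2.199,-1.042,.184,-.364],[514.3,-49.6,160.6])]
def fit(S):
    pr=np.array([0,300,400,0,400,250,0]);
    f=lambda p:np.concatenate([(fk(q,p)[0]-x) for q,x in S]+[(p-pr)*.003])
    return least_squares(f,pr)
if __name__=="__main__":
    r=fit(S);print(r.x.round(1))
    for q,x in S:
        y,M=fk(q,r.x);print((y-x).round(1),M.round(2).tolist())
E
python3 fk.py
```

```text
[ -3.  226.5 423.7  43.1 451.4 246.5  36.8]
[ 0. -0.  0.] [[-0.24, -0.97, -0.0], [-0.97, 0.24, -0.0], [0.0, 0.0, -1.0]]
[-0.1 -0.1 -0. ] [[-0.25, -0.97, -0.0], [-0.97, 0.25, -0.0], [0.0, 0.0, -1.0]]
[ 0.1  0.2 -0. ] [[-0.33, -0.94, -0.0], [-0.94, 0.33, 0.0], [0.0, 0.0, -1.0]]
[-0. -0. -0.] [[-0.32, -0.65, 0.69], [-0.95, 0.23, -0.22], [-0.01, -0.72, -0.69]]
```

```bash
cat > ik.py <<'E'
from fk import *
P=fit(S).x
lo=np.array([-3.03,-.79,.23,-1.04,0,-2.55]);hi=np.array([3.03,2.21,2.52,4.18,3.07,2.55])
def tool(u,down,flip=0):
    # u: heading (rad) of tool x-plane; down: angle of tool z below horizontal, heading u
    z=np.array([np.cos(down)*np.cos(u),np.cos(down)*np.sin(u),-np.sin(down)])
    y=np.array([-np.sin(u),np.cos(u),0])*(-1 if flip else 1)
    return np.c_[np.cross(y,z),y,z]
def ik(x,T,q0s):
    M=T@Rz(-np.pi/2);best=None
    for q0 in q0s:
        f=lambda q:np.r_[(fk(q,P)[0]-x)/100,(fk(q,P)[1]-M).ravel()]
        r=least_squares(f,np.clip(q0,lo+.01,hi-.01),bounds=(lo,hi))
        if best is None or r.cost<best.cost:best=r
    return best
E
python3 - <<'E'
from ik import *
d=np.radians
seeds=[[0,.2,1.9,0,.5,-1.4],[0,.5,1.5,0,.5,-1.4],[0,.2,1.9,1.5,1.4,-1.4],[0,.2,1.9,1.5,1.4,1.4]]
print("A")
for f in(30,40,45,50):
  for X in(500,600,700):
    b=ik(np.array([X,-40,80-10*np.sin(d(f))]),tool(d(0),d(f)),seeds)
    if b.cost<1e-4:print(f,X,b.x.round(2))
print("B left-pointing")
for h in(50,70,90,110):
 for f in(0,20,35):
  for X in(450,550):
   for fl in(0,1):
    b=ik(np.array([X,-40,80-10*np.sin(d(f))]),tool(d(h),d(f),fl),seeds)
    if b.cost<1e-4:print(h,f,X,fl,b.x.round(2))
E
```

```text
A
30 500 [-0.27  0.34  2.37  2.75  0.64  1.76]
30 600 [-0.2   0.47  2.12  2.79  0.51  1.78]
30 700 [-0.16  0.6   1.86  2.77  0.38  1.84]
40 500 [-0.25  0.26  2.32  2.56  0.34  1.97]
40 600 [-0.19  0.41  2.06  2.52  0.25  2.06]
40 700 [-0.15  0.57  1.79  2.22  0.14  2.39]
45 500 [-0.23  0.24  2.28  2.29  0.22  2.24]
45 600 [-0.18  0.4   2.03  2.03  0.14  2.55]
50 700 [-0.14  0.56  1.7   0.47  0.2  -2.14]
B left-pointing
50 0 450 0 [-0.76  0.78  2.1   1.51  1.59  1.83]
50 0 450 1 [-0.76  0.78  2.1   1.51  1.59 -1.31]
50 0 550 0 [-0.61  0.83  1.9   1.65  1.54  1.98]
50 0 550 1 [-0.61  0.83  1.9   1.65  1.54 -1.16]
50 20 450 0 [-0.72  0.55  2.16  1.39  1.27  2.03]
50 20 450 1 [-0.72  0.55  2.16  1.39  1.27 -1.11]
50 20 550 0 [-0.58  0.64  1.94  1.48  1.21  2.17]
50 20 550 1 [-0.58  0.64  1.94  1.48  1.21 -0.97]
50 35 450 0 [-0.64  0.4   2.16  1.24  1.04  2.26]
50 35 450 1 [-0.64  0.4   2.16  1.24  1.04 -0.88]
50 35 550 0 [-0.51  0.53  1.93  1.27  1.    2.4 ]
50 35 550 1 [-0.51  0.53  1.93  1.27  1.   -0.74]
70 0 450 0 [-0.72  0.84  1.89  1.23  1.72  1.96]
70 0 450 1 [-0.72  0.84  1.89  1
[... 1018 characters left out ...]
50 0 [-0.48  0.74  1.53  0.82  1.49  2.32]
90 35 550 1 [-0.48  0.74  1.53  0.82  1.49 -0.82]
110 0 450 0 [-0.53  0.99  1.48  0.81  2.07  2.04]
110 0 450 1 [-0.53  0.99  1.48  0.81  2.07 -1.1 ]
110 0 550 0 [-0.46  1.12  1.17  0.97  2.14  2.24]
110 0 550 1 [-0.46  1.12  1.17  0.97  2.14 -0.9 ]
110 20 450 0 [-0.52  0.82  1.56  0.68  1.82  2.05]
110 20 450 1 [-0.52  0.82  1.56  0.68  1.82 -1.09]
110 20 550 0 [-0.44  0.96  1.25  0.77  1.9   2.2 ]
110 20 550 1 [-0.44  0.96  1.25  0.77  1.9  -0.94]
110 35 450 0 [-0.48  0.69  1.63  0.59  1.62  2.09]
110 35 450 1 [-0.48  0.69  1.63  0.59  1.62 -1.05]
110 35 550 0 [-0.41  0.84  1.34  0.64  1.71  2.22]
110 35 550 1 [-0.41  0.84  1.34  0.64  1.71 -0.93]
```

```bash
python3 -m handwheel '0 0 0.02 0.05 0.14 0 100;0 0 0.04 0.1 0.28 0 100;0 0 0.06 0.15 0.42 0 100;0 0 0.08 0.2 0.56 0 100; 0 0 0.08 0.25 0.7 0 100;0 0 0.08 0.25 0.7 0 100'; python3 -c "
from h import *
s=get_state();print(np.round(s['joints'],3).tolist())"
```

```text
time_s: 4.25
tool_pos: [515.3, -50.0, 244.6]
orientation: [[-0.922, 0.332, 0.199], [0.326, 0.943, -0.064], [-0.209, 0.006, -0.978]]
ft_force: [-0.6, 0.7, -1.4]
grip_width: 85.3
finger_force: 0.0
[-0.152, 0.109, 1.732, -0.038, 1.093, -1.37]
```

```bash
cat > plan.py <<'E'
from ik import *
from h import *
d=np.radians
def rows(path,g,ref=None):
    "path: list of (pos,R) absolute; prints rows relative to the present pose"
    s=get_state();p0=np.array(s["tool_pos"]);R0=np.array(s["orientation"])
    pr=R0
    out=[]
    for p,T in path:
        v=R.from_matrix(T@R0.T).as_rotvec()
        step=np.degrees(R.from_matrix(T@pr.T).magnitude());pr=T
        out.append(" ".join(f"{x:.3g}" for x in np.r_[((p-p0)/1000).round(3),v.round(2),g])+("!" if step>8.6 else ""))
    print(";".join(out))
E
python3 - <<'E'
from plan import *
s=get_state();p0=np.array(s["tool_pos"])
n=22;pt=np.array([520,-34,110.])
path=[]
for k in range(1,n+1):
    t=k/n;path.append((p0+(pt-p0)*t,tool(d(-19.6),d(78+22*t))@Rz(np.pi*t)))
rows(path[:20],100)
for p,T in(path[5],path[11],path[16],path[-1]):
    b=ik(p,T,[np.array(s["joints"])+[0,0,0,0,0,1.6]]);print(b.cost,b.x.round(2))
E
```

```text
0 0.001 -0.006 0.03 0.01 -0.14 100;0 0.001 -0.012 0.06 0.02 -0.28 100;0.001 0.002 -0.018 0.09 0.03 -0.42 100;0.001 0.003 -0.024 0.11 0.03 -0.57 100;0.001 0.004 -0.031 0.14 0.04 -0.71 100;0.001 0.004 -0.037 0.16 0.05 -0.85 100;0.001 0.005 -0.043 0.17 0.06 -0.99 100;0.002 0.006 -0.049 0.19 0.07 -1.14 100;0.002 0.007 -0.055 0.2 0.08 -1.28 100;0.002 0.007 -0.061 0.21 0.08 -1.42 100;0.002 0.008 -0.067 0.22 0.09 -1.57 100;0.003 0.009 -0.073 0.22 0.09 -1.71 100;0.003 0.009 -0.08 0.22 0.1 -1.85 100;0.003 0.01 -0.086 0.22 0.1 -2 100;0.003 0.011 -0.092 0.21 0.09 -2.14 100;0.003 0.012 -0.098 0.2 0.09 -2.29 100;0.004 0.012 -0.104 0.19 0.08 -2.43 100;0.004 0.013 -0.11 0.17 0.07 -2.57 100;0.004 0.014 -0.116 0.15 0.06 -2.72 100;0.004 0.015 -0.122 0.12 0.04 -2.86 100
3.992408312021044e-24 [-0.15  0.2   1.71 -0.02  1.13 -0.51]
4.2827925687193504e-30 [-0.15  0.29  1.68 -0.    1.17  0.33]
1.2748159654945072e-22 [-0.15  0.37  1.65  0.02  1.21  1.04]
2.052239598431173e-29 [-0.15  0.46  1.61  0.03  1.24  1.75]
```

```bash
python3 -m handwheel '0 0 -0.006 0.03 0.01 -0.14 100;0 0 -0.012 0.06 0.02 -0.28 100;0 0 -0.018 0.09 0.03 -0.42 100;0 0 -0.024 0.11 0.03 -0.57 100;0 0.004 -0.03 0.14 0.04 -0.71 100;0 0.004 -0.036 0.16 0.05 -0.85 100;0 0.005 -0.042 0.17 0.06 -0.99 100;0 0.006 -0.05 0.19 0.07 -1.14 100;0 0.007 -0.055 0.2 0.08 -1.28 100;0 0.007 -0.06 0.21 0.08 -1.42 100;0 0.008 -0.066 0.22 0.09 -1.57 100;0.003 0.009 -0.072 0.22 0.09 -1.71 100;0.003 0.01 -0.08 0.22 0.1 -1.85 100;0.003 0.01 -0.086 0.22 0.1 -2 100;0.003 0.01 -0.092 0.21 0.09 -2.14 100;0.003 0.012 -0.098 0.2 0.09 -2.29 100;0.004 0.012 -0.104 0.19 0.08 -2.43 100;0.004 0.013 -0.11 0.17 0.07 -2.57 100;0.004 0.014 -0.116 0.15 0.06 -2.72 100;0.004 0.015 -0.122 0.12 0.04 -2.86 100'
python3 - <<'E'
from plan import *
s=get_state();f=save("wrist","w2");print(np.round(s["joints"],2))
print([(np.round(r["box"]),r["score"]) for r in find_in("wrist","press")])
rows([(np.array([521,-34,110.]),tool(d(-19.6),d(100),1))],100)
E
```

```text
time_s: 6.25
tool_pos: [518.9, -35.8, 119.7]
orientation: [[0.989, -0.066, -0.133], [-0.06, -0.997, 0.049], [-0.136, -0.041, -0.99]]
ft_force: [0.2, 0.3, 0.1]
grip_width: 85.3
finger_force: 0.0
[-0.15  0.43  1.63  0.03  1.22  1.47]
[(array([237., 145., 319., 292.]), 0.82), (array([258., 321., 385., 390.]), 0.76)]
0.002 0.002 -0.009 -0.03 0.04 -0.28 100!
```

View pics/w2.png

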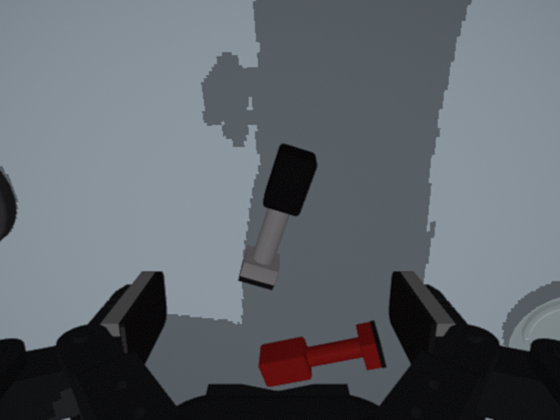

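Run:
```python
from plan import *
s=get_state()
f=onz("wrist",(256.5,284),26,s);j=onz("wrist",(282,211),26,s);e=onz("wrist",(300.5,148.5),0,s)
print(f,j,e,np.linalg.norm(f-j),np.degrees(np.arctan2(*(j-f)[1::-1])),np.degrees(np.arctan2(*(e-f)[1::-1])))
```

```text
[450.5 -11.3  26. ] [506.9 -33.   26. ] [540.9 -46.7   0. ] 60.4305386373479 -21.044318175147794 -21.384959356252168
```

Run:
```python
from plan import *
T=tool(d(-20.7),d(100),1)
a=np.array([532,-42,65.]);b=np.array([522,-38.4,4.5])
rows([(a,T),(b,T)],100)
```

```text
0.013 -0.006 -0.054 -0.03 0.05 -0.3 100!;0.003 -0.003 -0.115 -0.03 0.05 -0.3 100
```

```bash
python3 -m handwheel '0.004 -0.002 -0.018 -0.01 0.02 -0.1 100;0.008 -0.004 -0.036 -0.02 0.03 -0.2 100;0.013 -0.006 -0.054 -0.03 0.05 -0.3 100;0.013 -0.006 -0.054 -0.03 0.05 -0.3 100;0.01 -0.005 -0.074 -0.03 0.05 -0.3 100;0.007 -0.004 -0.094 -0.03 0.05 -0.3 100;0.004 -0.003 -0.106 -0.03 0.05 -0.3 100;0.003 -0.003 -0.115 -0.03 0.05 -0.3 100;0.003 -0.003 -0.115 -0.03 0.05 -0.3 100'
```

```text
time_s: 7.25
tool_pos: [521.7, -39.6, 4.5]
orientation: [[0.92, -0.355, -0.166], [-0.349, -0.935, 0.065], [-0.178, -0.001, -0.984]]
ft_force: [-0.6, -0.9, 0.4]
grip_width: 85.4
finger_force: 0.0
```

```bash
python3 -m handwheel '0 0 0 0 0 0 60;0 0 0 0 0 0 40;0 0 0 0 0 0 30;0 0 0 0 0 0 20;0 0 0 0 0 0 0;0 0 0 0 0 0 0;0 0 0 0 0 0 0;0 0 0 0 0 0 0;0 0 0 0 0 0 0;0 0 0 0 0 0 0'
python3 - <<'E'
from plan import *
import json
s=get_state();p0=np.array(s["tool_pos"]);print(np.round(s["joints"],2),s["ft_force"])
# path: lift & rotate heading -20.7->90, down 100->10
n=20;pt=np.array([480,-70,200.]);path=[]
q=np.array(s["joints"])
for k in range(1,n+1):
    t=k/n
    T=tool(d(-20.7+110.7*t),d(100-90*t),1); path.append((p0+(pt-p0)*t,T))
    b=ik(path[-1][0],T,[q]);dq=b.x-q;q=b.x
    if k%3==2 or k==n:print(k,round(b.cost,6),q.round(2),np.abs(dq).max().round(2))
rows(path,0)
E
```

```text
time_s: 8.25
tool_pos: [522.4, -39.9, 5.3]
orientation: [[0.919, -0.357, -0.164], [-0.351, -0.934, 0.064], [-0.177, -0.001, -0.984]]
ft_force: [0.5, -0.1, 6.0]
grip_width: 24.6
finger_force: 59.7
[-0.16  0.62  1.65  0.04  1.05  1.75] [ 0.52920747 -0.14879431  5.96455773]
2 0.0 [-0.15  0.52  1.76  0.    0.89  1.59] 0.09
5 0.0 [-0.2   0.36  1.92  0.11  0.65  1.17] 0.17
8 0.0 [-0.32  0.26  2.03  0.57  0.57  0.4 ] 0.29
11 0.0 [-0.48  0.25  2.05  0.96  0.8  -0.3 ] 0.19
14 0.0 [-0.61  0.34  1.97  1.05  1.18 -0.64] 0.13
17 0.0 [-0.66  0.49  1.8   1.02  1.56 -0.8 ] 0.13
20 0.0 [-0.64  0.65  1.62  1.    1.92 -0.86] 0.12
-0.002 -0.002 0.01 -0.03 -0.08 0.1 0;-0.004 -0.003 0.019 -0.04 -0.15 0.2 0;-0.006 -0.005 0.029 -0.05 -0.23 0.29 0;-0.008 -0.006 0.039 -0.06 -0.31 0.39 0;-0.011 -0.008 0.049 -0.05 -0.4 0.48 0;-0.013 -0.009 0.058 -0.04 -0.48 0.57 0;-0.015 -0.011 0.068 -0.02 -0.56 0.66 0;-0.017 -0.012 0.078 0.01 -0.65 0.75 0;-0.019 -0.014 0.088 0.05 -0.73 0.84 0;-0.021 -0.015 0.097 0.1 -0.81 0.92 0;-0.023 -0.017 0.107 0.15 -0.89 1 0;-0.025 -0.018 0.117 0.21 -0.97 1.07 0;-0.028 -0.02 0.127 0.28 -1.05 1.14 0;-0.03 -0.021 0.136 0.36 -1.13 1.21 0;-0.032 -0.023 0.146 0.45 -1.2 1.27 0;-0.034 -0.024 0.156 0.55 -1.26 1.32 0;-0.036 -0.026 0.165 0.65 -1.33 1.37 0;-0.038 -0.027 0.175 0.77 -1.38 1.41 0;-0.04 -0.029 0.185 0.89 -1.43 1.44 0;-0.042 -0.03 0.195 1.01 -1.48 1.47 0
```

```bash
python3 -m handwheel '-0.002 -0.002 0.02 -0.03 -0.08 0.1 0;-0.004 -0.003 0.035 -0.04 -0.15 0.2 0;-0.006 -0.005 0.05 -0.05 -0.23 0.29 0;-0.008 -0.006 0.065 -0.06 -0.31 0.39 0;-0.01 -0.008 0.08 -0.05 -0.4 0.48 0;-0.012 -0.009 0.09 -0.04 -0.48 0.57 0;-0.014 -0.01 0.1 -0.02 -0.56 0.66 0;-0.016 -0.01 0.11 0.01 -0.65 0.75 0;-0.018 -0.01 0.12 0.05 -0.73 0.84 0;-0.02 -0.01 0.13 0.1 -0.81 0.92 0;-0.022 -0.01 0.14 0.15 -0.89 1 0;-0.024 -0.01 0.145 0.21 -0.97 1.07 0;-0.026 -0.01 0.15 0.28 -1.05 1.14 0;-0.028 -0.01 0.155 0.36 -1.13 1.21 0;-0.03 -0.01 0.16 0.45 -1.2 1.27 0;-0.03 -0.01 0.165 0.55 -1.26 1.32 0;-0.03 -0.01 0.17 0.65 -1.33 1.37 0;-0.03 -0.01 0.175 0.77 -1.38 1.41 0;-0.03 -0.01 0.18 0.89 -1.43 1.44 0;-0.03 -0.01 0.18 1.01 -1.48 1.47 0'
python3 - <<'E'
from plan import *
s=get_state();print(np.round(s["joints"],2),s["time_s"])
rows([(np.array([490,-50,180.]),tool(d(90),d(10),1))],0)
a=save("scene","s2");b=save("wrist","w3")
c=cv2.resize(a[60:270,160:440],(560,420))
cv2.imwrite("pics/v2.png",cv2.resize(np.hstack([c,b])[:,:,::-1],(800,300)))
E
```

```text
time_s: 10.25
tool_pos: [492.0, -50.4, 184.9]
orientation: [[-0.004, 1.0, 0.001], [0.171, -0.0, 0.985], [0.985, 0.004, -0.171]]
ft_force: [0.1, -0.2, -2.2]
grip_width: 24.8
finger_force: 60.2
[-0.6   0.67  1.63  1.02  1.88 -0.87] 10.25
-0.002 0 -0.005 -0 0 0 0
```

View pics/v2.png

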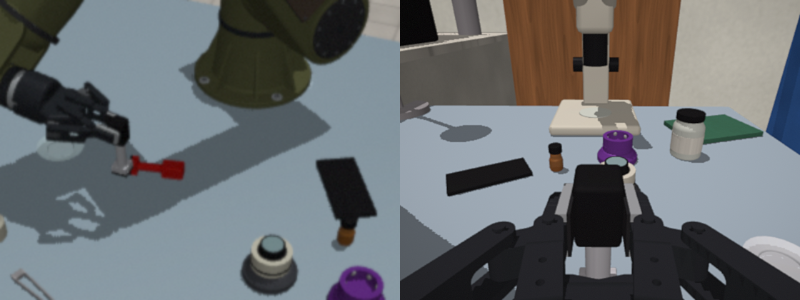

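```bash
python3 -m handwheel '0 0 -0.03 0 0 0 0;0 0 -0.06 0 0 0 0;0 0 -0.085 0 0 0 0;0 0 -0.098 0 0 0 0;0 0 -0.103 0 0 0 0;0 0 -0.103 0 0 0 0' | grep -E "tool|ft|time"; python3 -m handwheel '0 0 -0.001 0 0 0 0;0 0 -0.002 0 0 0 0;0 0 -0.003 0 0 0 0;0 0 -0.003 0 0 0 0'| grep -E "tool|ft|time"
```

```text
time_s: 10.95
tool_pos: [492.0, -49.9, 82.0]
ft_force: [0.0, 1.1, -3.7]
time_s: 11.35
tool_pos: [492.1, -49.9, 79.1]
ft_force: [0.6, -0.8, -0.7]
```

```bash
python3 -m handwheel '0 0 -0.001 0 0 0 0;0 0 -0.001 0 0 0 0' | grep -E "tool|ft|time"; python3 -m handwheel '0 0 -0.001 0 0 0 0;0 0 -0.001 0 0 0 0'| grep -E "tool|ft|time"
```

```text
time_s: 11.55
tool_pos: [492.1, -49.9, 79.1]
ft_force: [-2.4, 0.1, 10.2]
time_s: 11.75
tool_pos: [492.2, -50.0, 79.0]
ft_force: [-4.4, 0.1, 18.1]
```

```bash
python3 -m handwheel '0 0 0.0015 0 0 0 0;0 0 0.0015 0 0 0 10;0 0 0.0015 0 0 0 35;0 0 0.0015 0 0 0 40;0 0 0.0015 0 0 0 50;0 0 0.0015 0 0 0 60;0 0 0.0015 0 0 0 80;0 0 0.0015 0 0 0 90;0 0 0.0015 0 0 0 100;0 -0.005 0.002 0 0 0 100;0 -0.02 0.004 0 0 0 100;0 -0.045 0.008 0 0 0 100;0 -0.07 0.014 0 0 0 100;0 -0.09 0.02 0 0 0 100;0 -0.1 0.05 0 0 0 100;0 -0.1 0.09 0 0 0 100;0 -0.1 0.13 0 0 0 100'
python3 - <<'E'
from plan import *
s=get_state();p0=np.array(s["tool_pos"]);q=np.array(s["joints"]);print(q.round(2),s["time_s"])
n=14;pt=np.array([492.1,-57.7,205.]);path=[]
for k in range(1,n+1):
    t=min(1,k/12)
    T=tool(d(90),d(10+80*t),1); path.append((p0+(pt-p0)*t,T))
    b=ik(path[-1][0],T,[q]);dq=b.x-q;q=b.x
    if k%3==0 or k==n:print(k,round(b.cost,6),q.round(2),np.abs(dq).max().round(2))
rows(path,100)
b=ik(np.array([519,207,150.]),T,[q]);print(b.cost,b.x.round(2))
save("wrist","w4")
print([(np.round(r["box"]),r["score"]) for r in find_in("wrist","press")])
E
```

```text
time_s: 13.45
tool_pos: [491.6, -151.2, 208.1]
orientation: [[-0.002, 1.0, 0.005], [0.174, -0.004, 0.985], [0.985, 0.003, -0.174]]
ft_force: [0.2, 0.3, 0.4]
grip_width: 85.1
finger_force: 0.0
[-0.73  0.73  1.45  0.96  2.03 -0.82] 13.45
3 0.0 [-0.67  0.56  1.51  0.77  1.8  -0.79] 0.08
6 0.0 [-0.56  0.4   1.59  0.58  1.57 -0.68] 0.08
9 0.0 [-0.4   0.27  1.66  0.33  1.37 -0.49] 0.09
12 0.0 [-0.19  0.2   1.71  0.    1.23 -0.19] 0.12
14 0.0 [-0.19  0.2   1.71  0.    1.23 -0.19] 0.0
0 0.008 -0 -0.12 0 0 100;0 0.016 -0.001 -0.23 0 0 100;0 0.023 -0.001 -0.35 0 0 100;0 0.031 -0.001 -0.47 0 0 100;0 0.039 -0.001 -0.58 0 0 100;0 0.047 -0.002 -0.7 0 0 100;0 0.055 -0.002 -0.81 0 0 100;0 0.062 -0.002 -0.93 0 0 100;0 0.07 -0.002 -1.05 0 0 100;0 0.078 -0.003 -1.16 0 0 100;0 0.086 -0.003 -1.28 0 0 100;0.001 0.094 -0.003 -1.4 0.01 0 100;0.001 0.094 -0.003 -1.4 0.01 0 100;0.001 0.094 -0.003 -1.4 0.01 0 100
3.828593967894886e-18 [0.31 0.4  1.59 0.   1.16 0.31]
[(array([257., 308., 298., 389.]), 0.98)]
```

```bash
python3 -m handwheel '0 0.008 0 -0.12 0 0 100;0 0.016 0 -0.23 0 0 100;0 0.023 0 -0.35 0 0 100;0 0.031 0 -0.47 0 0 100;0 0.039 0 -0.58 0 0 100;0 0.047 0 -0.7 0 0 100;0 0.055 0 -0.81 0 0 100;0 0.062 0 -0.93 0 0 100;0 0.07 0 -1.05 0 0 100;0 0.078 0 -1.16 0 0 100;0 0.086 0 -1.28 0 0 100;0 0.094 0 -1.4 0 0 100;0 0.094 0 -1.4 0 0 100'
python3 - <<'E'
from plan import *
s=get_state();a=save("wrist","w5");c=save("scene","s3")
print([(np.round(r["box"]),r["score"]) for r in find_in("wrist","press")])
cv2.imwrite("pics/v3.png",cv2.resize(np.hstack([cv2.resize(c[60:270,160:440],(560,420)),a])[:,:,::-1],(800,300)))
rows([(np.array([492.1,-57.7,205.]),tool(d(90),d(90),1))],100)
E
```

```text
time_s: 14.85
tool_pos: [492.2, -54.7, 207.2]
orientation: [[-0.005, 1.0, 0.004], [1.0, 0.005, -0.008], [-0.008, 0.004, -1.0]]
ft_force: [-0.1, -0.6, 1.2]
grip_width: 85.3
finger_force: 0.0
[(array([256., 165., 298., 227.]), 0.69)]
0 -0.001 -0.002 0 0 -0 100
```

View pics/v3.png

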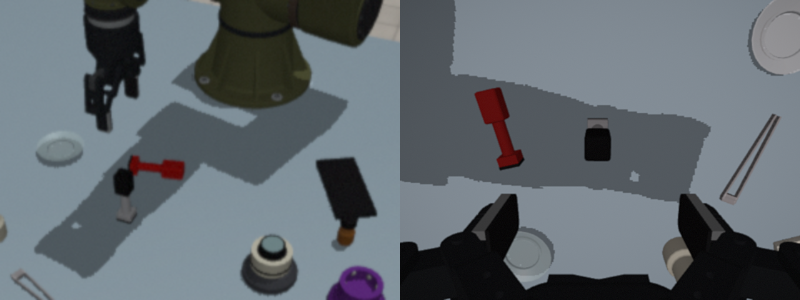

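Run:
```python
from plan import *
s=get_state();im=cv2.imread("pics/w5.png")
print(camera_model("wrist")["K"][0][0])
for r in range(160,232,4):print(r,im[r,277].tolist(),end=" ")
print()
for uv in[(258,227),(297,227),(277,227),(277,185)]:print(uv,onz("wrist",uv,100,s),onz("wrist",uv,60,s))
for n,z in[("objective",0),("insert",52.5)]:print(n,[(r["score"],onz("wrist",r["position"],z,s)) for r in tip_of("wrist",n)])
```

```text
378.11687812006744
160 [96, 90, 83] 164 [88, 82, 76] 168 [93, 91, 94] 172 [100, 98, 101] 176 [68, 66, 69] 180 [11, 10, 10] 184 [5, 1, 4] 188 [6, 5, 7] 192 [11, 7, 8] 196 [10, 8, 11] 200 [13, 12, 15] 204 [6, 7, 6] 208 [11, 10, 12] 212 [9, 8, 8] 216 [10, 12, 10] 220 [7, 7, 7] 224 [11, 9, 10] 228 [96, 90, 84] 
(258, 227) [479.2 -70.3 100. ] [477.2 -84.2  60. ]
(297, 227) [506.3 -70.3 100. ] [508.7 -84.2  60. ]
(277, 227) [492.4 -70.3 100. ] [492.5 -84.2  60. ]
(277, 185) [492.3 -40.4 100. ] [492.5 -49.5  60. ]
objective []
insert []
```

```bash
python3 -m handwheel '0 -0.001 -0.04 0 0 0 100;0 -0.001 -0.08 0 0 0 100;0 -0.001 -0.11 0 0 0 100;0 -0.001 -0.13 0 0 0 100;0 -0.001 -0.142 0 0 0 100;0 -0.001 -0.142 0 0 0 70;0 -0.001 -0.142 0 0 0 50;0 -0.001 -0.142 0 0 0 40;0 -0.001 -0.142 0 0 0 35;0 -0.001 -0.142 0 0 0 20;0 -0.001 -0.142 0 0 0 0;0 -0.001 -0.142 0 0 0 0;0 -0.001 -0.142 0 0 0 0;0 -0.001 -0.142 0 0 0 0;0 -0.001 -0.142 0 0 0 0'; python3 -c "
from plan import *
rows([(np.array([492.1,-57.7,205.]),tool(d(90),d(90),1))],100)"
```

```text
time_s: 16.6
tool_pos: [492.3, -56.9, 65.7]
orientation: [[-0.003, 1.0, 0.005], [1.0, 0.003, -0.004], [-0.004, 0.005, -1.0]]
ft_force: [-3.1, -0.0, 6.5]
grip_width: 25.1
finger_force: 59.2
-0 -0.001 0.139 0 0 -0 100
```

```bash
python3 -m handwheel '0 0 0.03 0 0 0 0;0 0 0.07 0 0 0 0;0 0.03 0.1 0 0 0 0;0.01 0.07 0.12 0 0 0 0;0.015 0.11 0.12 0 0 0 0;0.02 0.145 0.12 0 0 0 0;0.025 0.17 0.12 0 0 0 0;0.027 0.18 0.12 0 0 0 0;0.027 0.18 0.12 0 0 0 0;0.027 0.18 0.12 0 0 0 0'
python3 - <<'E'
from plan import *
s=get_state();print(s["tool_pos"]);a=save("wrist","w6")
for n in("insert","objective"):
    print(n,[(round(r["score"],2),np.round(r["position"]),onz("wrist",r["position"],52.5 if n=="insert" else 0,s)) for r in tip_of("wrist",n)],[(round(r["score"],2),np.round(r["box"])) for r in find_in("wrist",n)])
E
```

```text
time_s: 17.6
tool_pos: [518.8, 122.4, 184.7]
orientation: [[-0.002, 1.0, 0.003], [1.0, 0.002, -0.004], [-0.004, 0.003, -1.0]]
ft_force: [-0.4, 0.5, -3.1]
grip_width: 25.4
finger_force: 60.3
[518.7695555  122.39094749 184.65999295]
insert [(0.89, array([276.,  77.]), array([518.4, 208.2,  52.5])), (0.7, array([450., 388.]), array([671.7, -50.3,  52.5]))] [(0.97, array([245.,  43., 313., 109.]))]
objective [] [(0.79, array([224.,  21., 333., 136.])), (0.15, array([446., 210., 544., 303.]))]
```

View pics/w6.png

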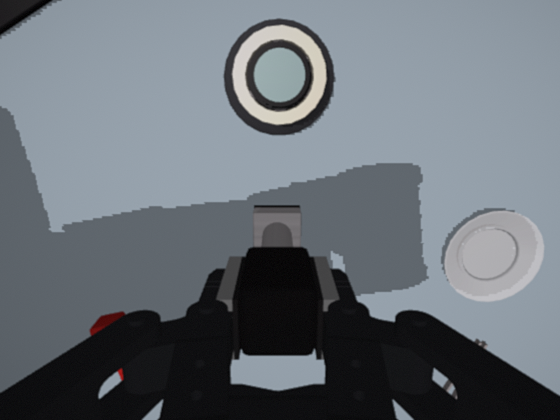

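Run:
```python
from plan import *
s=get_state();z=s["tool_pos"][2]-65.7;print(z)
print("cover",onz("wrist",(279.5,74.5),68.5,s),"rim",onz("wrist",(279.5,74),55,s))
for uv in[(254,207.5),(300.5,207.5)]:print(onz("wrist",uv,z,s),onz("wrist",uv,z+16,s))
b=cv2.imread("pics/w6.png");print([(r,b[r,262].tolist()) for r in range(202,252,3)])
```

```text
119.1462389890906
cover [521.  209.1  68.5] rim [521.1 210.1  55. ]
[506.1 134.5 119.1] [507.  139.2 135.1]
[532.7 134.5 119.1] [531.6 139.2 135.1]
[(202, [111, 104, 97]), (205, [54, 50, 47]), (208, [78, 77, 80]), (211, [81, 79, 81]), (214, [114, 111, 114]), (217, [115, 112, 116]), (220, [115, 112, 116]), (223, [118, 115, 119]), (226, [115, 112, 115]), (229, [112, 110, 112]), (232, [105, 103, 106]), (235, [92, 90, 92]), (238, [85, 83, 86]), (241, [80, 78, 81]), (244, [79, 78, 79]), (247, [28, 27, 27]), (250, [9, 11, 10])]
```

```bash
python3 -m handwheel '0 0.03 0 0 0 0 0;0.001 0.06 0 0 0 0 0;0.001 0.08 0 0 0 0 0;0.001 0.087 -0.005 0 0 0 0;0.001 0.087 -0.02 0 0 0 0;0.001 0.087 -0.035 0 0 0 0;0.001 0.087 -0.043 0 0 0 0;0.001 0.087 -0.046 0 0 0 0;0.001 0.087 -0.046 0 0 0 0;0.001 0.087 -0.046 0 0 0 0'
python3 - <<'E'
from plan import *
s=get_state();print(s["tool_pos"],s["ft_force"]);a=save("wrist","w7");c=save("scene","s4")
cv2.imwrite("pics/v4.png",cv2.resize(np.hstack([cv2.resize(c[190:295,290:430],(560,420),interpolation=cv2.INTER_CUBIC),a])[:,:,::-1],(800,300)))
E
```

```text
time_s: 18.85
tool_pos: [520.3, 210.1, 139.4]
orientation: [[-0.002, 1.0, 0.005], [1.0, 0.002, -0.004], [-0.004, 0.005, -1.0]]
ft_force: [-0.1, -0.8, -3.1]
grip_width: 25.5
finger_force: 60.2
[520.26873207 210.06521068 139.39741384] [-0.1026527  -0.7982462  -3.06455697]
```

View pics/v4.png

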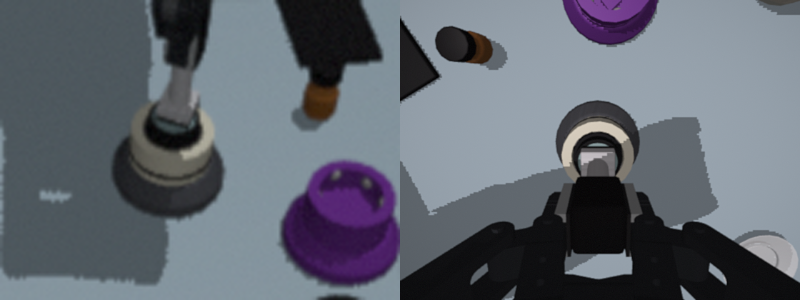

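```bash
for i in 1; do python3 -m handwheel '0 0 -0.003 0 0 0 0;0 0 -0.005 0 0 0 0' | grep -E "tool|ft"; python3 -m handwheel '0 0 -0.001 0 0 0 0;0 0 -0.001 0 0 0 0' | grep -E "tool|ft"; python3 -m handwheel '0 0 -0.001 0 0 0 0;0 0 -0.001 0 0 0 0' | grep -E "tool|ft"; python3 -m handwheel '0 0 -0.001 0 0 0 0;0 0 -0.001 0 0 0 0' | grep -E "tool|ft|time"; done
```

```text
tool_pos: [520.0, 210.2, 133.8]
ft_force: [-0.1, 0.2, 3.5]
tool_pos: [520.0, 210.2, 132.7]
ft_force: [0.4, -0.3, -2.0]
tool_pos: [519.8, 210.1, 131.5]
ft_force: [-0.1, -0.0, -2.8]
time_s: 19.75
tool_pos: [519.8, 210.1, 130.5]
ft_force: [-0.2, -0.3, -2.7]
```

```bash
python3 -m handwheel '0 0 -0.001 0 0 0 0;0 0 -0.002 0 0 0 0' | grep -E "tool|ft"; python3 -m handwheel '0 0 -0.001 0 0 0 0;0 0 -0.001 0 0 0 0' | grep -E "tool|ft"; python3 -m handwheel '0 0 -0.001 0 0 0 0;0 0 -0.001 0 0 0 0' | grep -E "tool|ft";  python3 -m handwheel '0 0 -0.001 0 0 0 0;0 0 -0.001 0 0 0 0' | grep -E "tool|ft|time"
```

```text
tool_pos: [519.9, 210.2, 128.7]
ft_force: [-0.4, -0.1, -1.0]
tool_pos: [519.9, 210.1, 127.5]
ft_force: [0.1, 0.2, -3.5]
tool_pos: [519.9, 210.1, 126.6]
ft_force: [-0.4, -0.4, -2.9]
time_s: 20.55
tool_pos: [520.0, 210.2, 125.8]
ft_force: [0.3, -1.0, -1.1]
```

```bash
for i in 1; do python3 -m handwheel '0 0 -0.001 0 0 0 0;0 0 -0.001 0 0 0 0' | grep -E "tool|ft"; python3 -m handwheel '0 0 -0.001 0 0 0 0;0 0 -0.001 0 0 0 0' | grep -E "tool|ft"; python3 -m handwheel '0 0 -0.001 0 0 0 0;0 0 -0.001 0 0 0 0' | grep -E "tool|ft";  python3 -m handwheel '0 0 -0.001 0 0 0 0;0 0 -0.001 0 0 0 0' | grep -E "tool|ft|time"; done
```

```text
tool_pos: [520.2, 210.2, 125.1]
ft_force: [0.1, -0.4, 1.4]
tool_pos: [520.1, 210.2, 123.7]
ft_force: [0.4, 1.0, -0.9]
tool_pos: [519.7, 210.1, 122.3]
ft_force: [0.7, 0.1, -3.4]
time_s: 21.35
tool_pos: [519.8, 210.1, 121.3]
ft_force: [-0.6, 0.2, -2.8]
```

```bash
for i in 1; do python3 -m handwheel '0 0 -0.001 0 0 0 0;0 0 -0.001 0 0 0 0' | grep -E "tool|ft"; python3 -m handwheel '0 0 -0.001 0 0 0 0;0 0 -0.001 0 0 0 0' | grep -E "tool|ft"; python3 -m handwheel '0 0 -0.001 0 0 0 0;0 0 -0.001 0 0 0 0' | grep -E "tool|ft|time"; done
```

```text
tool_pos: [519.8, 210.1, 120.5]
ft_force: [-0.2, -0.5, -2.4]
tool_pos: [519.9, 210.2, 119.5]
ft_force: [-0.1, -0.3, -3.3]
time_s: 21.95
tool_pos: [519.8, 210.1, 118.5]
ft_force: [-0.4, 0.4, -3.1]
```

```bash
for i in 1; do python3 -m handwheel '0 0 -0.001 0 0 0 0;0 0 -0.001 0 0 0 0' | grep -E "tool|ft"; python3 -m handwheel '0 0 -0.001 0 0 0 0;0 0 -0.001 0 0 0 0' | grep -E "tool|ft"; python3 -m handwheel '0 0 -0.001 0 0 0 0;0 0 -0.001 0 0 0 0' | grep -E "tool|ft|time"; done
```

```text
tool_pos: [519.9, 210.1, 117.6]
ft_force: [-0.1, -0.5, -2.8]
tool_pos: [519.9, 210.1, 116.6]
ft_force: [0.1, 0.5, -2.8]
time_s: 22.55
tool_pos: [520.0, 210.2, 116.5]
ft_force: [-3.1, -0.2, 5.5]
```

```bash
for i in 1; do python3 -m handwheel '0 0 -0.0005 0 0 0 0;0 0 -0.0005 0 0 0 0' | grep -E "tool|ft"; python3 -m handwheel '0 0 -0.0005 0 0 0 0;0 0 -0.0005 0 0 0 0' | grep -E "tool|ft"; python3 -m handwheel '0 0 -0.0005 0 0 0 0;0 0 -0.0005 0 0 0 0' | grep -E "tool|ft|time|finger"; done
```

```text
tool_pos: [520.1, 210.3, 116.5]
ft_force: [-4.8, -0.7, 9.5]
tool_pos: [520.1, 210.3, 116.4]
ft_force: [-7.2, -2.1, 15.5]
time_s: 23.15
tool_pos: [520.2, 210.4, 116.4]
ft_force: [-8.5, -3.1, 19.4]
finger_force: 63.4
```

```bash
python3 -m handwheel '0 0 0.002 0 0 0 0;0 0 0.005 0 0 0 0;0 0 0.015 0 0 0 0;0 0 0.035 0 0 0 0;0 0 0.06 0 0 0 0;0 -0.03 0.068 0 0 0 0;0 -0.06 0.068 0 0 0 0;0 -0.087 0.068 0 0 0 0;0 -0.087 0.068 0 0 0 0;0 -0.087 0.068 0 0 0 0'
python3 - <<'E'
from plan import *
s=get_state();a=save("wrist","w8");c=save("scene","s5")
cv2.imwrite("pics/v5.png",np.hstack([cv2.resize(c[210:270,310:390],(400,300),interpolation=cv2.INTER_CUBIC),cv2.resize(a[0:150,180:380],(400,300),interpolation=cv2.INTER_CUBIC)])[:,:,::-1])
print([(round(r["score"],2),np.round(r["box"])) for r in find_in("wrist","insert")])
E
```

```text
time_s: 24.15
tool_pos: [520.1, 122.9, 182.8]
orientation: [[-0.002, 1.0, 0.004], [1.0, 0.002, -0.004], [-0.004, 0.004, -1.0]]
ft_force: [0.7, 0.7, -2.6]
grip_width: 25.3
finger_force: 60.1
[(0.88, array([244.,  48., 307., 110.]))]
```

View pics/v5.png

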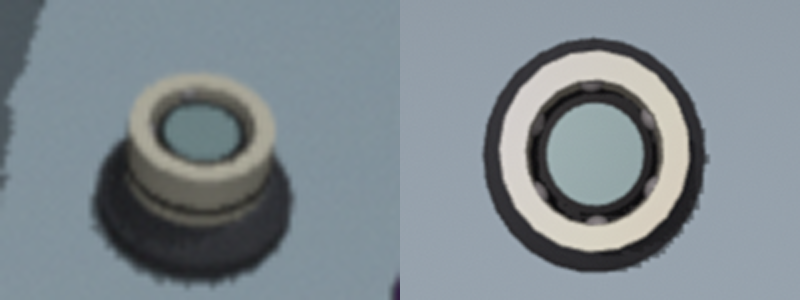

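The insert now sits level and recessed. All six catches show in the gap above its bead, so it is past the locking catches, and it met a hard stop at about 22 N. Next I put the press back on the open bench.

```bash
python3 -m handwheel '0 -0.03 0 0 0 0 0;-0.01 -0.07 0 0 0 0 0;-0.02 -0.11 0 0 0 0 0;-0.028 -0.15 0 0 0 0 0;-0.028 -0.175 -0.01 0 0 0 0;-0.028 -0.18 -0.04 0 0 0 0;-0.028 -0.18 -0.075 0 0 0 0;-0.028 -0.18 -0.1 0 0 0 0;-0.028 -0.18 -0.11 0 0 0 0;-0.028 -0.18 -0.113 0 0 0 0;-0.028 -0.18 -0.113 0 0 0 0' | grep -E "tool|ft|time"; python3 -m handwheel '0 0 -0.001 0 0 0 0;0 0 -0.001 0 0 0 0'| grep -E "tool|ft|time"; python3 -m handwheel '0 0 -0.001 0 0 0 0;0 0 -0.001 0 0 0 0'| grep -E "tool|ft|time"
```

```text
time_s: 25.4
tool_pos: [492.5, -56.6, 70.0]
ft_force: [-0.4, 0.2, -3.2]
time_s: 25.6
tool_pos: [492.4, -56.8, 69.2]
ft_force: [-0.2, -0.1, -4.0]
time_s: 25.8
tool_pos: [492.0, -56.9, 67.5]
ft_force: [0.7, -0.2, -3.9]
```

```bash
python3 -m handwheel '0 0 -0.001 0 0 0 0;0 0 -0.001 0 0 0 0'| grep -E "tool|ft|time"; python3 -m handwheel '0 0 -0.001 0 0 0 0;0 0 -0.001 0 0 0 0'| grep -E "tool|ft|time"
```

```text
time_s: 26.0
tool_pos: [491.9, -56.8, 66.2]
ft_force: [0.3, 0.9, -2.6]
time_s: 26.2
tool_pos: [492.1, -56.9, 65.7]
ft_force: [-3.1, 0.7, 5.4]
```

```bash
python3 -m handwheel '0 0 0 0 0 0 10;0 0 0 0 0 0 33;0 0 0 0 0 0 38;0 0 0 0 0 0 45;0 0 0 0 0 0 60;0 0 0 0 0 0 80;0 0 0 0 0 0 100;0 0 0 0 0 0 100;0 0 0.01 0 0 0 100;0 0 0.03 0 0 0 100;0 0 0.06 0 0 0 100;0 0 0.1 0 0 0 100;0 0 0.14 0 0 0 100;0 -0.03 0.16 0 0 0 100;0 -0.06 0.16 0 0 0 100;0 -0.06 0.16 0 0 0 100'
python3 - <<'E'
from plan import *
a=save("scene","s6");b=save("top","t6")
cv2.imwrite("pics/v6.png",cv2.resize(np.hstack([cv2.resize(a[100:310,160:440],(560,420)),b])[:,:,::-1],(800,300)))
E
```

```text
time_s: 27.8
tool_pos: [491.9, -119.2, 226.6]
orientation: [[-0.0, 1.0, 0.006], [1.0, 0.0, -0.005], [-0.005, 0.006, -1.0]]
ft_force: [0.1, -0.7, -0.1]
grip_width: 85.7
finger_force: 0.0
```

View pics/v6.png

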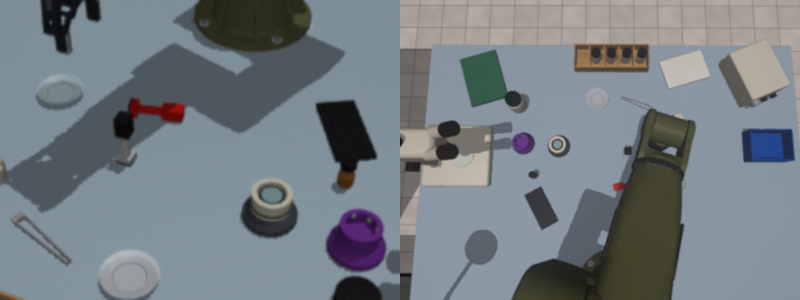

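The press stands upright on open bench, the insert is home, and everything else is where it was.

```bash
python3 -c "
from cell import *
print(hand_in())"
```

```text
the job is handed in; nothing more can be done
None
```

The insert is pressed home: it met the hard seat at about 22 N, sits level and is past its locking catches. The press stands upright on the open bench, nothing else looked moved, and the job was handed in at 28 s with no verdict shown.

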